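# Set out the sharpening stones in their fitted holders

### The arm

A 6-joint arm with a two-finger parallel gripper is mounted at the origin on a cart in front of the work surface, level with it; the furniture and walls round the work are solid. World frame = base frame: x ahead of the robot, y to its left, z up, the work surface at z = 0. Lengths are in m, angles in rad, forces in N, time in s.
With the tool pointing down it reaches from about 0.3 to 0.875 m from the base axis. Payload 6.4 kg.
Tool frame: the origin (TCP) lies midway between the tips of the shut fingers; the grasp point (between the pads) lies 19 mm behind it; x points along the fingers, y is the direction in which the jaws open and shut, and the axes are right-handed (so a half turn about x gives the same grasp; the last joint's range is limited). The gripper opens to 85 mm and grips with 20 to 120 N. Pads are 22 mm wide; open, the fingers measure 114 mm over their backs; the gripper's body (76 mm by 85 mm) begins 54 mm behind the grasp point. The pads swing forward as they close: fully open they stand 13 mm farther back than shut.
Start: joints at [-1.485, 0.181, 1.607, -0, 1.354, -0.206], TCP at [0.165, -0.551, 0.231] pointing down, gripper open.
Joint ranges: [-2.99, 2.99], [-0.89, 2.07], [0.3, 2.58], [-1.14, 4.28], [0, 2.63], [-3.12, 3.12]. Speed limits (rad/s): [2.57, 2.57, 3.01, 3.14, 3.14, 3.14].

### API

Orientations are given as a unit quaternion [w, x, y, z].
In Python, from bench import ctrl gives the robot as it stands.
- The arm moves only by the tool step_arm, never from a script. Its argument "motion" is a list of rows, each a list of 7 numbers: the shift along the tool's x, y, z in mm, then the turn, a rotation vector about the tool's x, y, z in degrees, then the closure in counts, from 0 (fully open) to 255 (shut). In form: [[tx, ty, tz, rx, ry, rz, hand], ...]. A call has 1 to 10 rows; each row is the pose to reach, as a shift and turn from the pose commanded when the call began, along the tool's axes at that moment; what a row does not reach only later rows make up. A row lasts 1/8 s, in which the tool goes at most 62.5 mm and 10.7 degrees, less where a joint would pass 70% of its speed; a pose out of reach is approached as far as the arm can. A call with a gripper value outside its range is refused whole. The fingers move at their own pace and stop on an object; the grip force is fixed at half the most. Time passes only in rows, so rows that repeat a pose let the fingers close. It gives the time, the measured TCP pose, the force and the opening at its end, in the units of the state.
- ctrl.get_obs(): the state, without advancing time (a new reading comes with each control period).
- ctrl.camera(name): name is "side" or "top" or "wrist"; returns (picture, depth): 420x560x3 uint8, red, green, blue; 420x560 float32, m along the optical axis (not along the pixel's ray), 0 where there is no reading.
- ctrl.camera_info(name): a dict with "fx", "fy", "cx", "cy" (pixels), "dist_coeffs" ([k1, k2, p1, p2, k3] as OpenCV has them; the pictures are not rectified), "T" (4x4, takes a point from camera to world coordinates); the wrist camera has in their place "hand_eye" (4x4, takes a point from camera to tool coordinates, whose origin is the TCP and whose axes are the tool frame's). Camera axes: x right, y down, z forward; pixel columns grow to the right and rows downward; lengths in m; the calibration is good to about 2 mm. A picture is of the moment at which its call begins: read the wrist's pose just before it. camera_info takes no time and is no camera call.
- ctrl.hand_in(): hands the job in, once; it reports no verdict.
The state is a dict: "time_s": time; "q": joint angles; "dq": joint speeds; "joint_efforts": joint torques, N m; "eef_pos": TCP position; "eef_rot": TCP orientation; "wrist_force": force on the tool from outside, world axes, zero at the start; "torque": the same for the moment, N m; "opening": opening from 0.0 (shut) to 1.0 (fully open).
Only numpy, scipy, OpenCV 4.12 (cv2) and the standard library are available. Lean on these libraries where they do the work, as an engineer would, in place of code of your own. Each camera call takes 0.05 s, during which the arm holds its last target. There are 200 camera calls.

### The job

Get the sharpening corner ready: lay each of the four stones flat in the wooden holder whose recess is made for it, fully home on the recess floor, and let go of it. Someone put the small pocket stone away in the big bench stone's holder, so it has to come out of there and into its own. Leave the scissors and the scraper lying where they are.

Things in the scene. Friction and masses are not known exactly. Their poses are not given: they have to be found in the camera images.
- bench_stone: The big bench stone: rectangular two-layer stone (dark grey over light grey; which face is up does not matter), 150 x 50 x 25 mm, about 0.4 kg, lying flat on the bench. Origin: its centre; x along the 150 mm, y along the 50 mm, z up (12.5 mm above its underside).
- pocket_stone: The pocket stone: the smaller rectangular two-layer stone (dark grey over light grey; which face is up does not matter), 100 x 40 x 20 mm, about 0.2 kg. At the start it lies flat in the recess of bench_holder, the wrong one for it, 10 mm of it standing above that rim. Origin: its centre; x along the 100 mm, y along the 40 mm, z up (10 mm above its underside).
- puck_stone: The puck: round two-layer stone (dark grey over light grey; which face is up does not matter), diameter 64 mm, 26 mm high, about 0.2 kg, lying flat on the bench. Origin: its centre; z is its axis, 13 mm above its underside.
- stick_stone: The stick: a plain dark grey square-section stone stick, 125 x 20 x 20 mm, about 0.1 kg, lying on the bench; any long face may be down. Origin: its centre; x along the 125 mm, 10 mm above its underside.
- bench_holder: Wooden holder, fixed. Origin: centre of its underside; x along its length, z up. Recess floor at z 10 mm, rim at 20 mm. Outside 186 x 86 mm, with a rectangular recess 160 x 60 mm (5 mm slack a side), its bevelled rim 3 mm wider a side. Thumb notches 36 mm wide in the middle of the +y and -y sides, open down to the recess floor, let fingers closing along y reach down beside the stone.
- pocket_holder: Wooden holder, fixed. Origin: centre of its underside; x along its length, z up. Recess floor at z 10 mm, rim at 20 mm. Outside 136 x 76 mm, with a rectangular recess 110 x 50 mm (5 mm slack a side), its bevelled rim 3 mm wider a side. Thumb notches 36 mm wide in the middle of the +y and -y sides, open down to the recess floor, let fingers closing along y reach down beside the stone.
- puck_holder: Wooden holder, fixed. Origin: centre of its underside; x along its length, z up. Recess floor at z 10 mm, rim at 20 mm. Square, 100 x 100 mm, with a round recess of diameter 74 mm (5 mm slack a side), its bevelled rim 3 mm wider a side. Thumb notches 36 mm wide in the middle of the +y and -y sides, open down to the recess floor, let fingers closing along y reach down beside the stone.
- stick_holder: Wooden holder, fixed. Origin: centre of its underside; x along its length, z up. Recess floor at z 10 mm, rim at 20 mm. Outside 161 x 56 mm, with a narrow rectangular recess 135 x 30 mm (5 mm slack a side), its bevelled rim 3 mm wider a side. Thumb notches 36 mm wide in the middle of the +y and -y sides, open down to the recess floor, let fingers closing along y reach down beside the stone.
- scissors: Scissors with blue handles, 177 x 74 x 10 mm, loose on the bench to the left of the work, waiting to be sharpened; to be left alone. Origin: centre of the underside.
- scraper: Scraper with a wooden grip, 179 x 41 x 22 mm, loose on the bench to the right of the work, waiting to be sharpened; to be left alone. Origin: centre of the underside.
Things that resemble listed ones, but are neither listed nor needed, are in the scene too. Leave any yellow look-alike of the bench_stone alone.

How it is judged:
At the end, for the whole second after the job is handed in: Each of the four stones lies flat in its own holder: centre within 10 mm of the holder's centre in plan, height within 2 mm of resting on the recess floor, the long stones along the recess (within 0.15 rad), released and at rest (horizontal distance between bench_stone and bench_holder below 0.01 m and z of bench_stone in the frame of bench_holder between 0.0205 and 0.0245 m and angle between the x axis of bench_stone and the x axis of bench_holder, either way round below 0.15 rad and angle between the z axis of bench_stone and the z axis of bench_holder, either way round below 0.035 rad and linear speed of each of bench_stone, pocket_stone, puck_stone, stick_stone below 0.02 m/s and horizontal distance between pocket_stone and pocket_holder below 0.01 m and z of pocket_stone in the frame of pocket_holder between 0.018 and 0.022 m and angle between the x axis of pocket_stone and the x axis of pocket_holder, either way round below 0.15 rad and angle between the z axis of pocket_stone and the z axis of pocket_holder, either way round below 0.035 rad and horizontal distance between puck_stone and puck_holder below 0.01 m and z of puck_stone in the frame of puck_holder between 0.021 and 0.025 m and angle between the z axis of puck_stone and the z axis of puck_holder, either way round below 0.035 rad and horizontal distance between stick_stone and stick_holder below 0.01 m and z of stick_stone in the frame of stick_holder between 0.018 and 0.022 m and angle between the x axis of stick_stone and the x axis of stick_holder, either way round below 0.15 rad); the robot touches nothing.
It fails at once if the scissors are pushed from where they lay (distance of scissors from where it was at the start of the episode above 0.025 m).
It fails at once if the scraper is pushed from where it lay (distance of scraper from where it was at the start of the episode above 0.025 m).
It also fails if it takes over 96 s, if anything falls off the work surface, if the arm or the gripper's body presses on something with over 40 N, if the wrist force passes 120 N, or if a joint passes its speed limit or range.

## Working session

There is one attempt and no reset: what is moved stays moved. The work goes in short steps, Python scripts to look and compute and a tool call to move; the robot and the scene stay as the last step left them, time stands still between calls to the robot, and variables do not carry over. Pictures are saved under pics/ and viewed, about 12 in all and at most 16, crops included, and the job is handed in when it is done.

Besides the shell and the picture viewer there is one more tool, called after "Emit:" as name([rows], argument=value, ...), one row to a line, values as JSON. step_arm: Moves the arm, as the interface text tells. Its arguments: {"type":"object","properties":{"motion":{"type":"array","items":{"type":"array","items":{"type":"number"}}}},"required":["motion"]}

```bash
mkdir -p pics; ls
cat > h.py <<'E'
import numpy as np, cv2
from bench import ctrl
from scipy.spatial.transform import Rotation as R
def T_of(o):
    T=np.eye(4); q=o["eef_rot"]; T[:3,:3]=R.from_quat([q[1],q[2],q[3],q[0]]).as_matrix(); T[:3,3]=o["eef_pos"]; return T
def shot(name,tag=None):
    o=ctrl.get_obs(); p,d=ctrl.camera(name); i=ctrl.camera_info(name)
    T=i["T"] if "T" in i else T_of(o)@np.array(i["hand_eye"])
    if tag: cv2.imwrite(f"pics/{tag}.png",p[:,:,::-1]); np.savez(f"pics/{tag}.npz",p=p,d=d,T=T,K=[i[k] for k in("fx","fy","cx","cy")],D=i["dist_coeffs"])
    return p,d
def load(tag):
    z=np.load(f"pics/{tag}.npz"); return z
def rays(z,uv):
    fx,fy,cx,cy=z["K"]; K=np.array([[fx,0,cx],[0,fy,cy],[0,0,1]])
    n=cv2.undistortPoints(np.array(uv,float).reshape(-1,1,2),K,z["D"]).reshape(-1,2)
    return np.c_[n,np.ones(len(n))]
def at_z(z,uv,h):
    r=rays(z,uv)@z["T"][:3,:3].T; o=z["T"][:3,3]; return o+r*((h-o[2])/r[:,2])[:,None]
def cloud(z):
    H,W=z["d"].shape; u,v=np.meshgrid(np.arange(W),np.arange(H)); r=rays(z,np.c_[u.ravel(),v.ravel()])
    P=(r*z["d"].reshape(-1,1))@z["T"][:3,:3].T+z["T"][:3,3]; return P.reshape(H,W,3)
E
python3 - <<'E'
from h import *
print(ctrl.get_obs())
for n in("top","side"):shot(n,n+"0")
E
```

```text
pics
{'time_s': 0.0, 'q': array([-1.48531802e+00,  1.81566050e-01,  1.60801557e+00,  1.58411706e-05,
        1.35377983e+00, -2.06327345e-01]), 'dq': array([-0.00074847,  0.00149695,  0.00058351,  0.0010105 ,  0.00042284,
        0.0006107 ]), 'joint_efforts': array([-7.06008905e-04, -4.44863605e+01, -3.51342773e+01, -2.95947866e-04,
        8.90868221e-03, -1.07298303e-05]), 'eef_pos': array([ 0.16537562, -0.55012946,  0.23036643]), 'eef_rot': array([ 0.1021781 ,  0.69963693,  0.10342589, -0.69955049]), 'wrist_force': array([-0.24562496,  0.43407712,  0.49237623]), 'torque': array([-0.00868365, -0.01161668,  0.04675792]), 'opening': 0.99825099922758}
```

View pics/top0.png

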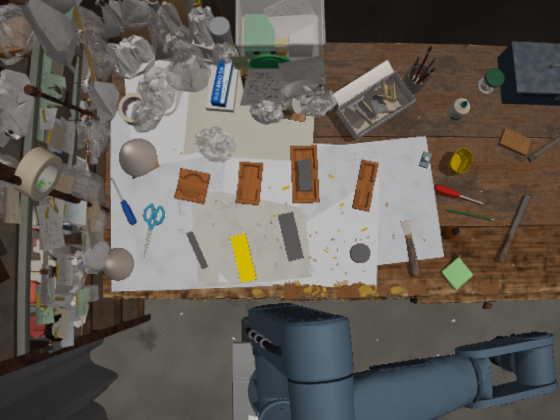

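The top view shows these candidates:
- **Bench stone:** the dark grey block at (291,236). The yellow look-alike is at (243,257), and the pocket stone at (305,175) is also a grey block.
- **Stick:** (197,250).
- **Puck:** (360,253). The grey-brown domes at (138,157) and (118,263) could be mistaken for it.
- **Holders:** puck (192,186), pocket (250,184), bench (305,173), stick (366,186).

I'll check these in a close crop.

Run:
```python
from h import *
z=load("top0"); p=z["p"][140:280,165:385,::-1]
cv2.imwrite("pics/c1.png",cv2.resize(p,None,fx=3.6,fy=3.6,interpolation=cv2.INTER_CUBIC))
P=cloud(z)
for u,v in[(192,195),(250,190),(305,175),(305,152),(366,190),(197,250),(243,257),(291,236),(360,253),(330,230),(153,215),(410,250)]:print(u,v,P[v,u].round(3))
```

```text
192 195 [0.618 0.283 0.014]
250 190 [0.632 0.097 0.014]
305 175 [ 0.676 -0.078  0.029]
305 152 [ 0.756 -0.081  0.009]
366 190 [ 0.63  -0.275  0.005]
197 250 [0.442 0.266 0.014]
243 257 [0.419 0.119 0.026]
291 236 [ 0.483 -0.032  0.03 ]
360 253 [ 0.428 -0.247  0.031]
330 230 [ 0.503 -0.156  0.008]
153 215 [0.555 0.41  0.013]
410 250 [ 0.435 -0.409  0.018]
```

View pics/c1.png

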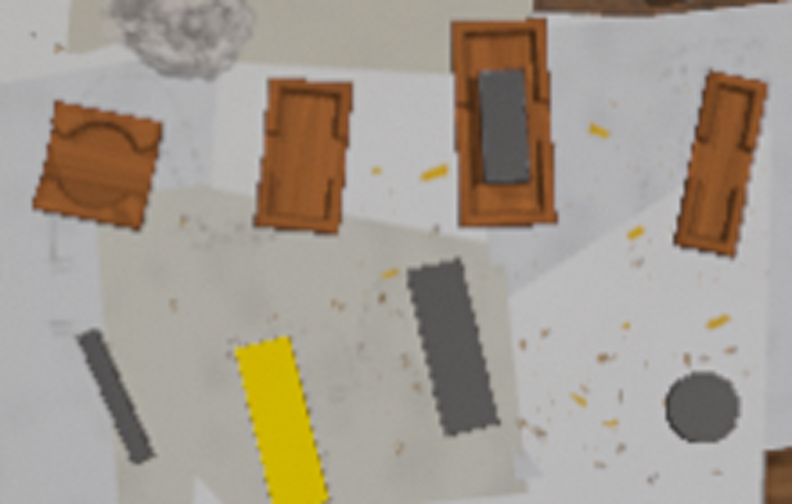

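```bash
cat >> h.py <<'E'
def rect(z,uv,h):
    P=at_z(z,uv,h)[:,:2]; c=P.mean(0)
    L=[np.linalg.norm(P[(i+1)%4]-P[i]) for i in range(4)]
    a=P[0]+P[1]-P[2]-P[3]; b=P[1]+P[2]-P[3]-P[0]
    if np.linalg.norm(b)>np.linalg.norm(a): a=b
    return c, np.degrees(np.arctan2(a[1],a[0])), np.array(L)
def plan(xyz,yaw):
    """TCP target, tool down, object x-axis at yaw deg -> jaws along object's y"""
    o=ctrl.get_obs(); T=T_of(o); best=None
    for s in (1,-1):
        a=np.radians(yaw); y=s*np.array([-np.sin(a),np.cos(a),0]); x=np.array([0,0,-1.]); M=np.c_[x,y,np.cross(x,y)]
        rv=R.from_matrix(T[:3,:3].T@M).as_rotvec(degrees=True)
        if best is None or np.linalg.norm(rv)<np.linalg.norm(best): best=rv
    print("shift mm",(T[:3,:3].T@(np.array(xyz)-T[:3,3])*1000).round(1),"rot",best.round(2))
E
python3 - <<'E'
from h import *
z=load("top0"); f=lambda L:[((x+.5)/3.6-.5+165,(y+.5)/3.6-.5+140) for x,y in L]
for n,h,L in[("puckH",.02,[(56,101),(162,123),(142,230),(34,208)]),("pocketH",.02,[(268,79),(352,83),(338,233),(255,226)]),("benchH",.02,[(452,20),(546,20),(556,224),(460,226)]),("stickH",.02,[(708,71),(766,83),(734,257),(674,244)]),("bench",.025,[(407,268),(462,258),(498,423),(446,436)]),("stick",.02,[(78,333),(100,328),(154,455),(133,465)]),("pocket",.03,[(478,72),(524,69),(529,182),(484,184)])]:
    c,a,l=rect(z,f(L),h); print(n,c.round(4),a.round(1),l.round(3))
print("puck",at_z(z,f([(703,407)]),.026).round(4))
T=T_of(ctrl.get_obs());print(T.round(3));print(np.array(ctrl.camera_info("wrist")["hand_eye"]).round(3),ctrl.camera_info("wrist")["fx"])
plan([.66,-.075,.23],-1)
E
```

```text
puckH [0.6479 0.2828] -102.3 [0.098 0.097 0.099 0.098]
pocketH [0.6552 0.1003] -5.3 [0.075 0.135 0.074 0.132]
benchH [ 0.6832 -0.0773] 1.6 [0.084 0.184 0.085 0.186]
stickH [ 0.6443 -0.2695] -12.4 [0.053 0.16  0.054 0.159]
bench [ 0.4845 -0.0302] 12.0 [0.049 0.147 0.047 0.15 ]
stick [0.4441 0.2653] 23.2 [0.02  0.121 0.02  0.126]
pocket [ 0.677  -0.0769] 1.8 [0.041 0.101 0.04  0.1  ]
puck [[ 0.4288 -0.2471  0.026 ]]
[[-0.     0.288 -0.958  0.165]
 [ 0.002 -0.958 -0.288 -0.55 ]
 [-1.    -0.001 -0.     0.23 ]
 [ 0.     0.     0.     1.   ]]
[[ 0.    -0.295  0.955 -0.144]
 [ 1.    -0.001 -0.     0.   ]
 [ 0.001  0.955  0.295 -0.076]
 [ 0.     0.     0.     1.   ]] 315.36198934757203
shift mm [   1.2 -312.9 -610.4] rot [ 1.772e+01 -1.000e-02  9.000e-02]
```

Emit:
step_arm([
  [0,-313,-620,19.5,0,0,0],
  [0,-313,-620,19.5,0,0,0],
  [0,-313,-620,19.5,0,0,0],
  [0,-313,-620,19.5,0,0,0],
  [0,-313,-620,19.5,0,0,0],
  [0,-313,-620,19.5,0,0,0],
  [0,-313,-620,19.5,0,0,0],
  [0,-313,-620,19.5,0,0,0],
  [0,-313,-620,19.5,0,0,0],
  [0,-313,-620,19.5,0,0,0],
])

```text
time_s: 1.35
eef_pos: [0.6191, -0.1194, 0.2309]
eef_rot: [0.017, -0.707, 0.017, 0.707]
wrist_force: [0.7, -0.4, -0.1]
opening: 1.0
```

Run:
```python
from h import *
plan([.677,-.077,.15],1.7)
```

```text
shift mm [ 80.9 -45.2 -55.8] rot [-4.48  0.03  0.  ]
```

Emit:
step_arm([
  [81,-45,-56,-4.5,0,0,0],
  [81,-45,-56,-4.5,0,0,0],
  [81,-45,-56,-4.5,0,0,0],
  [81,-45,-56,-4.5,0,0,0],
  [81,-45,-56,-4.5,0,0,0],
])

```text
time_s: 1.98
eef_pos: [0.6766, -0.0801, 0.1524]
eef_rot: [0.011, 0.708, 0.01, -0.706]
wrist_force: [-0.5, -0.6, -0.0]
opening: 0.998
```

Run:
```python
from h import *
shot("wrist","w1")
o=ctrl.get_obs();print(o["eef_pos"],o["q"])
plan([.677,-.077,.013],1.7)
```

```text
[ 0.67663895 -0.08013502  0.15253314] [-2.91582630e-01  4.79920179e-01  1.38432263e+00 -1.31836150e-04
  1.27415629e+00  1.25052983e+00]
shift mm [139.5  -3.3  -0. ] rot [-0.05 -0.17 -0.06]
```

View pics/w1.png

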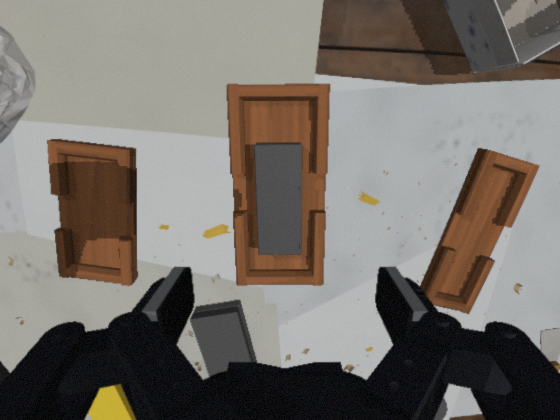

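Run:
```python
from h import *
z=load("w1")
for n,h,L in[("pocket",.03,[(256,143),(301,143),(301,255),(259,254)]),("benchH",.02,[(227,85),(329,85),(323,284),(237,284)]),("pocketH",.02,[(49,140),(136,148),(137,285),(58,275)]),("stickH",.02,[(483,149),(537,165),(469,313),(422,295)])]:
    c,a,l=rect(z,L,h); print(n,c.round(4),a.round(1),l.round(3))
```

```text
pocket [ 0.6793 -0.0757] 2.1 [0.037 0.102 0.039 0.101]
benchH [ 0.6842 -0.0753] 1.9 [0.084 0.184 0.085 0.184]
pocketH [0.6575 0.0985] -6.5 [0.08  0.137 0.082 0.135]
stickH [ 0.648  -0.2665] -12.2 [0.057 0.16  0.059 0.151]
```

Emit:
step_arm([
  [60,0,-4,0,0,0,0],
  [90,0,-4,0,0,0,0],
  [90,0,-4,0,0,0,0],
  [90,0,-4,0,0,0,0],
])

```text
time_s: 2.52
eef_pos: [0.6815, -0.0797, 0.0629]
eef_rot: [0.011, 0.708, 0.01, -0.706]
wrist_force: [0.3, -0.3, 0.4]
opening: 0.999
```

Run:
```python
from h import *
o=ctrl.get_obs();print(o["eef_pos"],o["dq"].round(3))
plan([.681,-.076,.010],1.9)
```

```text
[ 0.68153251 -0.07966539  0.06289132] [ 0.002 -0.015 -0.014 -0.    -0.004  0.001]
shift mm [52.9 -3.7  0.6] rot [-0.21 -0.2  -0.07]
```

Emit:
step_arm([
  [20,-4,0,0,0,0,0],
  [40,-4,0,0,0,0,0],
  [53,-4,0,0,0,0,0],
  [53,-4,0,0,0,0,0],
  [53,-4,0,0,0,0,60],
  [53,-4,0,0,0,0,255],
  [53,-4,0,0,0,0,255],
  [53,-4,0,0,0,0,255],
  [53,-4,0,0,0,0,255],
])

```text
time_s: 3.65
eef_pos: [0.6812, -0.0751, 0.0089]
eef_rot: [0.011, 0.708, 0.01, -0.706]
wrist_force: [-0.1, 0.6, 6.1]
opening: 0.456
```

Emit:
step_arm([
  [-20,0,0,0,0,0,255],
  [-60,0,0,0,0,0,255],
  [-90,0,0,0,0,0,255],
  [-90,-60,10,4,0,0,255],
  [-90,-120,20,8,0,0,255],
  [-90,-175,23,8,0,0,255],
  [-90,-175,23,8,0,0,255],
  [-90,-175,23,8,0,0,255],
])

```text
time_s: 4.65
eef_pos: [0.6518, 0.0994, 0.0979]
eef_rot: [-0.038, 0.706, -0.039, -0.706]
wrist_force: [0.4, -1.4, -1.7]
opening: 0.455
```

Run:
```python
from h import *
o=ctrl.get_obs();print(o["eef_pos"],o["opening"])
shot("wrist","w2")
plan([.658,.0995,.012],-6)
```

```text
[0.65181647 0.09938898 0.09789658] 0.4545225258334304
shift mm [85.8 -1.6 -5.8] rot [-0.3  -0.03 -0.02]
```

View pics/w2.png

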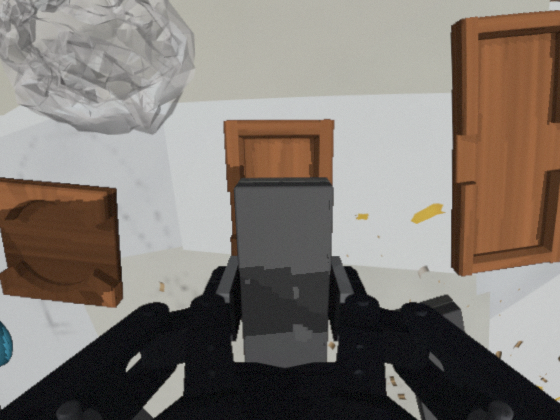

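Run:
```python
from h import *
z=load("w2")
a=at_z(z,[(225,121),(334,121)],.02); b=at_z(z,[(237,185),(331,185)],.119)
for e,l in((a,.068),(b,.05)):
    d=(e[1]-e[0])[:2]; n=np.array([d[1],-d[0]])/np.linalg.norm(d); n*=-np.sign(n[0]); print(np.linalg.norm(d).round(3),np.degrees(np.arctan2(-n[1],-n[0])).round(1),(e[:,:2].mean(0)+n*l).round(4))
```

```text
0.074 -6.3 [0.6558 0.1023]
0.037 -6.3 [0.6506 0.0998]
```

Emit:
step_arm([
  [30,-2,-5.5,0,0,0,255],
  [60,-2,-5.5,0,0,0,255],
  [75,-2,-5.5,0,0,0,255],
  [83,-2,-5.5,0,0,0,255],
  [87,-2,-5.5,0,0,0,255],
  [87,-2,-5.5,0,0,0,255],
])

```text
time_s: 5.45
eef_pos: [0.658, 0.1007, 0.011]
eef_rot: [-0.039, 0.706, -0.039, -0.706]
wrist_force: [0.4, -0.9, -1.5]
opening: 0.453
```

Emit:
step_arm([
  [1.5,0,0,0,0,0,255],
  [1.5,0,0,0,0,0,0],
  [1.5,0,0,0,0,0,0],
  [1.5,0,0,0,0,0,0],
  [-20,0,0,0,0,0,0],
  [-70,0,0,0,0,0,0],
  [-120,0,0,0,0,0,0],
  [-120,0,0,0,0,0,0],
])

```text
time_s: 6.45
eef_pos: [0.6617, 0.1008, 0.1382]
eef_rot: [-0.039, 0.71, -0.039, -0.702]
wrist_force: [-1.1, -0.7, 0.0]
opening: 0.998
```

Run:
```python
from h import *
o=ctrl.get_obs();print(o["eef_pos"],o["opening"])
shot("wrist","w3")
plan([.4845,-.03,.15],12)
```

```text
[0.66167829 0.1008268  0.13820875] 0.9977941446494334
shift mm [-16.3 149.2 159.8] rot [-18.28  -0.41  -0.03]
```

View pics/w3.png

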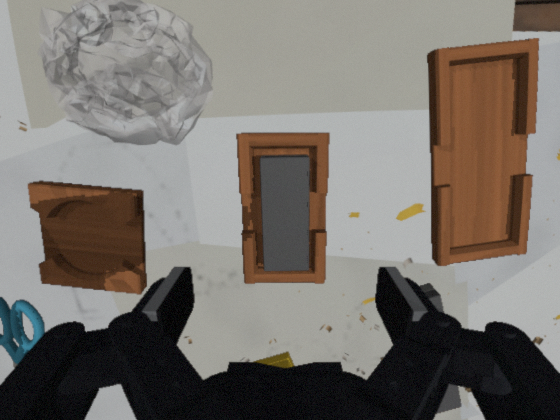

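Run:
```python
from h import *
z=load("w3")
for n,h,L in[("pocket",.03,[(261,157),(308,156),(309,271),(264,271)]),("pocketH",.02,[(237,133),(329,133),(325,283),(244,283)]),("puckH",.02,[(29,183),(144,190),(146,293),(40,285)]),("benchH",.02,[(429,52),(537,40),(530,250),(433,263)])]:
    c,a,l=rect(z,L,h); print(n,c.round(4),a.round(1),l.round(3))
```

```text
pocket [0.6561 0.1006] -5.3 [0.037 0.101 0.04  0.1  ]
pocketH [0.6564 0.1021] -5.8 [0.075 0.136 0.076 0.136]
puckH [0.6502 0.2831] -99.9 [0.105 0.101 0.107 0.102]
benchH [ 0.6847 -0.0729] 2.6 [0.089 0.182 0.094 0.181]
```

Emit:
step_arm([
  [-16,149,160,-18,0,0,0],
  [-16,149,160,-18,0,0,0],
  [-16,149,160,-18,0,0,0],
  [-16,149,160,-18,0,0,0],
  [-16,149,160,-18,0,0,0],
  [-16,149,160,-18,0,0,0],
  [-16,149,160,-18,0,0,0],
])

```text
time_s: 7.38
eef_pos: [0.4826, -0.0293, 0.146]
eef_rot: [-0.072, -0.703, -0.073, 0.703]
wrist_force: [0.8, 0.5, 0.2]
opening: 1.0
```

Run:
```python
from h import *
o=ctrl.get_obs();print(o["eef_pos"],o["opening"])
shot("wrist","w4")
plan([.4845,-.03,.08],12)
```

```text
[ 0.48261735 -0.02927998  0.1460474 ] 0.999507566025893
shift mm [66.   1.2 -1.8] rot [-0.22  0.02  0.02]
```

View pics/w4.png

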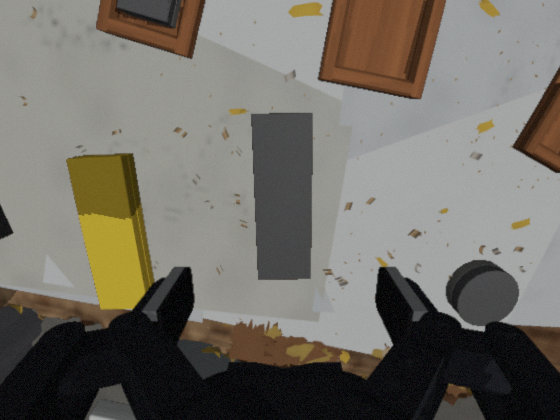

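Run:
```python
from h import *
z=load("w4")
c,a,l=rect(z,[(251,113),(313,113),(310,279),(259,279)],.025);print(c.round(4),a,l.round(3))
plan([*c,.003],a)
print(at_z(z,[(485,289)],.026))
```

```text
[ 0.4844 -0.028 ] 12.472944987337348 [0.05  0.15  0.048 0.15 ]
shift mm [143.   -0.8  -2.1] rot [-0.69  0.02  0.02]
[[ 0.43896764 -0.23879537  0.026     ]]
```

Emit:
step_arm([
  [60,-1,-2,-0.5,0,0,0],
  [110,-1,-2,-0.5,0,0,0],
  [135,-1,-2,-0.5,0,0,0],
  [143,-1,-2,-0.5,0,0,0],
  [143,-1,-2,-0.5,0,0,0],
  [143,-1,-2,-0.5,0,0,255],
  [143,-1,-2,-0.5,0,0,255],
  [143,-1,-2,-0.5,0,0,255],
  [143,-1,-2,-0.5,0,0,255],
])

```text
time_s: 8.55
eef_pos: [0.485, -0.0286, 0.0048]
eef_rot: [0.076, 0.704, 0.075, -0.702]
wrist_force: [-1.7, 0.6, 6.0]
opening: 0.57
```

Run:
```python
from h import *
plan([.6835,-.0755,.1],1.9)
```

```text
shift mm [ -94.7   87.9 -184.3] rot [10.32 -0.13 -0.05]
```

Emit:
step_arm([
  [-25,0,0,0,0,0,255],
  [-70,0,0,0,0,0,255],
  [-95,20,-40,3,0,0,255],
  [-95,45,-95,6,0,0,255],
  [-95,70,-150,10.5,0,0,255],
  [-95,88,-184,10.5,0,0,255],
  [-95,88,-184,10.5,0,0,255],
  [-95,88,-184,10.5,0,0,255],
  [-95,88,-184,10.5,0,0,255],
])

```text
time_s: 9.68
eef_pos: [0.6811, -0.075, 0.0982]
eef_rot: [-0.011, -0.707, -0.011, 0.707]
wrist_force: [-0.1, 0.2, -4.0]
opening: 0.573
```

Run:
```python
from h import *
o=ctrl.get_obs();print(o["eef_pos"],o["opening"])
shot("wrist","w5")
plan([.684,-.0755,.013],1.9)
```

```text
[ 0.68109153 -0.07496784  0.09815321] 0.5730530114327487
shift mm [85.4  0.6 -2.7] rot [-0.17  0.04  0.01]
```

View pics/w5.png

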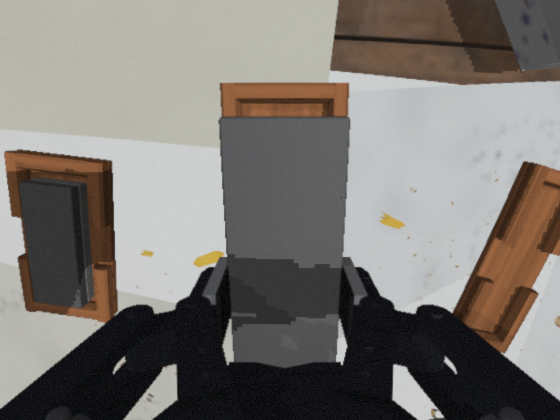

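```bash
cat >> h.py <<'E'
def ends(tag,L):
    z=load(tag)
    for uv,h,l in L:
        e=at_z(z,uv,h); d=(e[1]-e[0])[:2]; n=np.array([d[1],-d[0]])/np.linalg.norm(d); n*=-np.sign(n[0]); print(np.linalg.norm(d).round(3),np.degrees(np.arctan2(-n[1],-n[0])).round(1),(e[:,:2].mean(0)+n*l).round(4))
E
python3 - <<'E'
from h import *
ends("w5",[([(221,84),(348,84)],.02,.093),([(220,118),(350,117)],.118,.075)])
E
```

```text
0.084 1.7 [ 0.6834 -0.0749]
0.049 2.1 [ 0.6808 -0.0758]
```

Emit:
step_arm([
  [30,-0.5,-2.7,0,0,0,255],
  [60,-0.5,-2.7,0,0,0,255],
  [75,-0.5,-2.7,0,0,0,255],
  [81,-0.5,-2.7,0,0,0,255],
  [84,-0.5,-2.7,0,0,0,255],
  [84.5,-0.5,-2.7,0,0,0,255],
])

```text
time_s: 10.48
eef_pos: [0.6858, -0.0751, 0.0149]
eef_rot: [0.011, 0.708, 0.01, -0.706]
wrist_force: [-0.6, -0.4, -2.9]
opening: 0.571
```

Emit:
step_arm([
  [1,0,0,0,0,0,255],
  [1,0,0,0,0,0,0],
  [1,0,0,0,0,0,0],
  [1,0,0,0,0,0,0],
  [-20,0,0,0,0,0,0],
  [-70,0,0,0,0,0,0],
  [-125,0,0,0,0,0,0],
  [-125,0,0,0,0,0,0],
])

```text
time_s: 11.48
eef_pos: [0.6894, -0.076, 0.1475]
eef_rot: [0.012, 0.712, 0.009, -0.702]
wrist_force: [0.2, -0.2, 0.0]
opening: 1.003
```

Run:
```python
from h import *
o=ctrl.get_obs();print(o["eef_pos"],o["opening"])
shot("wrist","w6")
plan([.431,-.245,.15],-12)
```

```text
[ 0.68939187 -0.0760264   0.14754699] 1.0029876364971189
shift mm [ -7.6 161.7 261.4] rot [13.73 -0.45 -0.09]
```

View pics/w6.png

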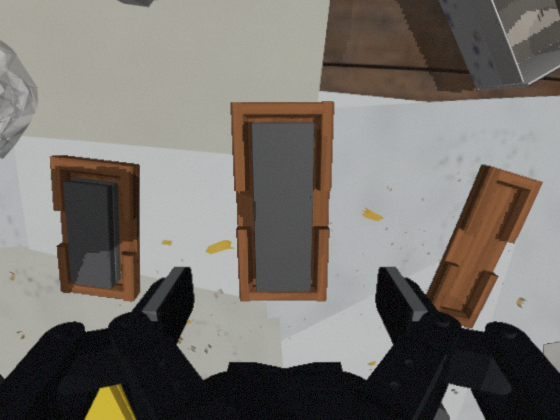

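Run:
```python
from h import *
z=load("w6")
for n,h,L in[("bench",.035,[(252,123),(312,123),(310,292),(257,292)]),("benchH",.02,[(232,103),(334,102),(327,299),(240,301)]),("stickH",.02,[(485,166),(541,182),(472,326),(428,308)])]:
    c,a,l=rect(z,L,h); print(n,c.round(4),a.round(1),l.round(3))
```

```text
bench [ 0.6849 -0.0753] 2.1 [0.047 0.15  0.049 0.15 ]
benchH [ 0.6841 -0.0757] 1.7 [0.084 0.184 0.086 0.185]
stickH [ 0.6491 -0.2668] -12.0 [0.059 0.158 0.056 0.148]
```

Emit:
step_arm([
  [-8,162,261,13.5,0,0,0],
  [-8,162,261,13.5,0,0,0],
  [-8,162,261,13.5,0,0,0],
  [-8,162,261,13.5,0,0,0],
  [-8,162,261,13.5,0,0,0],
  [-8,162,261,13.5,0,0,0],
  [-8,162,261,13.5,0,0,0],
  [-8,162,261,13.5,0,0,0],
])

```text
time_s: 12.52
eef_pos: [0.4296, -0.2439, 0.1466]
eef_rot: [0.072, -0.703, 0.072, 0.704]
wrist_force: [0.4, 0.4, -0.9]
opening: 1.0
```

Run:
```python
from h import *
o=ctrl.get_obs();print(o["eef_pos"],o["opening"])
shot("wrist","w7")
plan([.43,-.245,.003],-12)
```

```text
[ 0.42964866 -0.24387467  0.14656807] 1.0003738521680545
shift mm [143.6   1.1  -0.5] rot [0.32 0.02 0.02]
```

View pics/w7.png

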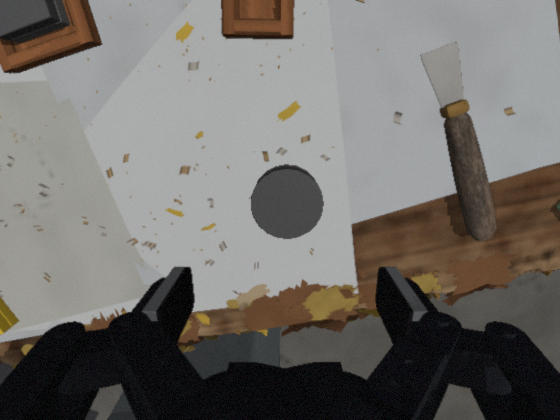

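Run:
```python
from h import *
z=load("w7"); P=at_z(z,[(287,201.5),(251,201.5),(323,201.5),(287,165),(287,239)],.026);print(P.round(4))
c=(P[1:].mean(0));print(c);plan([c[0],c[1],.005],-12)
```

```text
[[ 0.4322 -0.2466  0.026 ]
 [ 0.4386 -0.216   0.026 ]
 [ 0.4259 -0.2773  0.026 ]
 [ 0.4634 -0.253   0.026 ]
 [ 0.3979 -0.2396  0.026 ]]
[ 0.43144306 -0.24646485  0.026     ]
shift mm [141.6   2.3  -2.3] rot [0.32 0.02 0.02]
```

Emit:
step_arm([
  [60,2.3,-2,0,0,0,0],
  [110,2.3,-2,0,0,0,0],
  [135,2.3,-2,0,0,0,0],
  [144,2.3,-2,0,0,0,0],
  [144,2.3,-2,0,0,0,0],
  [144,2.3,-2,0,0,0,255],
  [144,2.3,-2,0,0,0,255],
  [144,2.3,-2,0,0,0,255],
])

```text
time_s: 13.58
eef_pos: [0.4317, -0.2479, 0.0047]
eef_rot: [-0.072, 0.704, -0.073, -0.702]
wrist_force: [-1.5, 1.7, 7.1]
opening: 0.725
```

Run:
```python
from h import *
plan([.649,.283,.13],-12)
```

```text
shift mm [-125.6 -564.  -104.7] rot [ 0.22 -0.15 -0.06]
```

Emit:
step_arm([
  [-30,0,0,0,0,0,255],
  [-80,0,0,0,0,0,255],
  [-125,-40,-8,0,0,0,255],
  [-125,-100,-19,0,0,0,255],
  [-125,-160,-30,0,0,0,255],
  [-125,-220,-41,0,0,0,255],
  [-125,-280,-52,0,0,0,255],
  [-125,-340,-63,0,0,0,255],
  [-125,-400,-74,0,0,0,255],
  [-125,-460,-85,0,0,0,255],
])

```text
time_s: 14.82
eef_pos: [0.6084, 0.1877, 0.1289]
eef_rot: [-0.073, 0.704, -0.072, -0.703]
wrist_force: [0.6, -1.2, -1.7]
opening: 0.725
```

Run:
```python
from h import *
plan([.649,.283,.11],-12)
```

```text
shift mm [  19.  -101.6  -20.3] rot [ 0.23 -0.09  0.02]
```

Emit:
step_arm([
  [19,-50,-20,0,0,0,255],
  [19,-101,-20,0,0,0,255],
  [19,-101,-20,0,0,0,255],
  [19,-101,-20,0,0,0,255],
  [19,-101,-20,0,0,0,255],
])

```text
time_s: 15.45
eef_pos: [0.6478, 0.2793, 0.1093]
eef_rot: [-0.073, 0.703, -0.073, -0.703]
wrist_force: [-0.4, -0.1, -1.8]
opening: 0.722
```

Run:
```python
from h import *
o=ctrl.get_obs();print(o["eef_pos"],o["opening"])
shot("wrist","w8")
```

```text
[0.64784727 0.27925037 0.10930334] 0.7223140131365636
```

View pics/w8.png

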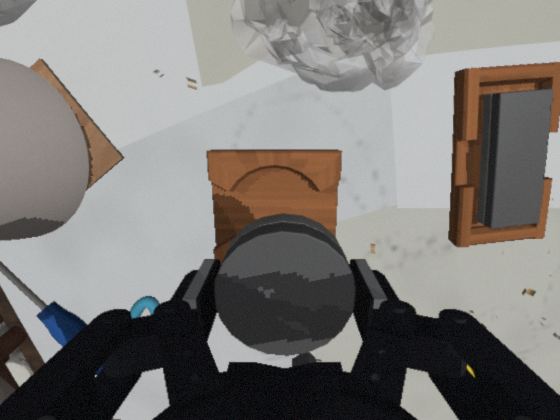

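Run:
```python
from h import *
ends("w8",[([(207,151),(341,151)],.02,.05)])
z=load("w8");P=at_z(z,[(216,286),(354,286),(285.5,220),(285.5,355)],.1306);print(P.round(4),P.mean(0))
c=P.mean(0)
T=T_of(ctrl.get_obs())
print(T[:3,:3].T@(np.array([.6495,.283,0])-[c[0],c[1],0])*1000)
```

```text
0.098 -12.0 [0.6496 0.2868]
[[0.6574 0.3082 0.1306]
 [0.6448 0.2486 0.1306]
 [0.6811 0.2719 0.1306]
 [0.6142 0.2859 0.1306]] [0.64935918 0.27866384 0.1306    ]
[-3.71695273e-04 -4.27244125e+00  7.53875535e-01]
```

Emit:
step_arm([
  [30,-6.5,0,0,0,0,255],
  [60,-6.5,0,0,0,0,255],
  [80,-6.5,0,0,0,0,255],
  [86,-6.5,0,0,0,0,255],
  [90,-6.5,0,0,0,0,255],
  [93,-6.5,0,0,0,0,255],
  [94,-6.5,0,0,0,0,255],
])

```text
time_s: 16.38
eef_pos: [0.6496, 0.287, 0.0155]
eef_rot: [-0.073, 0.704, -0.072, -0.703]
wrist_force: [0.8, -0.5, -2.2]
opening: 0.724
```

Emit:
step_arm([
  [1.5,0,0,0,0,0,255],
  [1.5,0,0,0,0,0,0],
  [1.5,0,0,0,0,0,0],
  [1.5,0,0,0,0,0,0],
  [-20,0,0,0,0,0,0],
  [-70,0,0,0,0,0,0],
  [-125,0,0,0,0,0,0],
  [-125,0,0,0,0,0,0],
])

```text
time_s: 17.38
eef_pos: [0.6535, 0.2881, 0.1489]
eef_rot: [-0.074, 0.708, -0.071, -0.699]
wrist_force: [0.4, -0.3, -0.6]
opening: 1.003
```

Run:
```python
from h import *
o=ctrl.get_obs();print(o["eef_pos"],o["opening"],o["q"])
shot("wrist","w9")
plan([.444,.2653,.15],23.2)
```

```text
[0.65351551 0.28807246 0.14894246] 1.0026421239213001 [2.49465017e-01 5.45282822e-01 1.29679084e+00 3.76439825e-05
 1.28585848e+00 2.02568451e+00]
shift mm [ -6.4  64.1 198.6] rot [-34.98  -0.47   0.07]
```

View pics/w9.png

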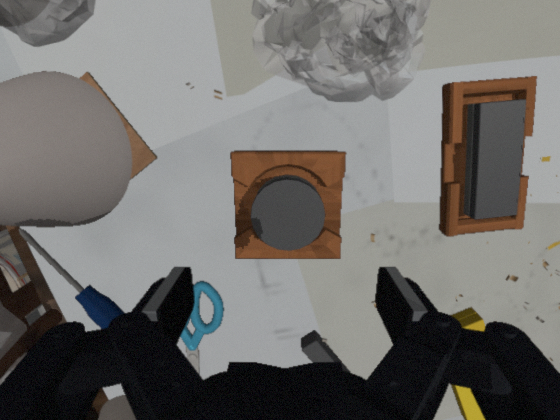

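Run:
```python
from h import *
z=load("w9")
c,a,l=rect(z,[(231,151),(345,151),(341,258),(236,258)],.02);print(c,l,at_z(z,[(288.5,213)],.036))
```

```text
[0.65022757 0.28606594] [0.09800871 0.1001694  0.0996363  0.10030684] [[0.64948712 0.28608885 0.036     ]]
```

Emit:
step_arm([
  [-6,20,50,-9,0,0,0],
  [-6,35,100,-18,0,0,0],
  [-6,50,150,-27,0,0,0],
  [-6,64,199,-35,0,0,0],
  [-6,64,199,-35,0,0,0],
  [-6,64,199,-35,0,0,0],
  [-6,64,199,-35,0,0,0],
  [-6,64,199,-35,0,0,0],
])

```text
time_s: 18.42
eef_pos: [0.4422, 0.2647, 0.1457]
eef_rot: [0.142, 0.693, 0.142, -0.693]
wrist_force: [-0.4, -0.1, 0.2]
opening: 0.997
```

Run:
```python
from h import *
o=ctrl.get_obs();print(o["eef_pos"],o["opening"])
shot("wrist","w10")
```

```text
[0.44222096 0.26473263 0.14574265] 0.9967882225139005
```

View pics/w10.png

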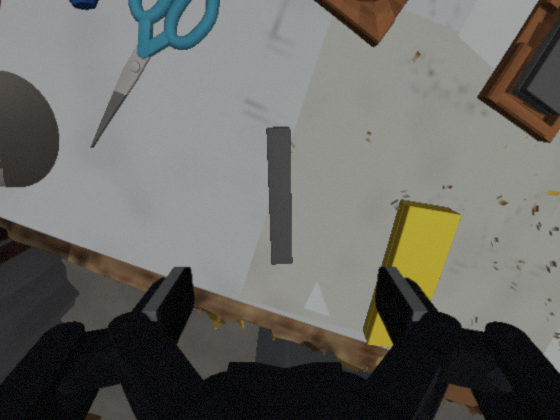

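Run:
```python
from h import *
z=load("w10")
c,a,l=rect(z,[(267,129),(290,129),(291,263),(272,264)],.02);print(c.round(4),a,l.round(3))
print(at_z(z,[(400,205)],.025))
plan([*c,.003],a)
```

```text
[0.4431 0.2692] 24.101101319385915 [0.019 0.123 0.018 0.124]
[[0.48206439 0.17107584 0.025     ]]
shift mm [142.7  -3.7  -2.8] rot [-0.93  0.   -0.  ]
```

Emit:
step_arm([
  [60,-3.5,-3,-0.7,0,0,0],
  [110,-3.5,-3,-0.7,0,0,0],
  [133,-3.5,-3,-0.7,0,0,0],
  [140,-3.5,-3,-0.7,0,0,0],
  [140,-3.5,-3,-0.7,0,0,0],
  [140,-3.5,-3,-0.7,0,0,255],
  [140,-3.5,-3,-0.7,0,0,255],
  [140,-3.5,-3,-0.7,0,0,255],
  [140,-3.5,-3,-0.7,0,0,255],
  [140,-3.5,-3,-0.7,0,0,255],
])

```text
time_s: 19.73
eef_pos: [0.4432, 0.2695, 0.0065]
eef_rot: [0.146, 0.692, 0.147, -0.691]
wrist_force: [-1.4, 0.4, 6.1]
opening: 0.217
```

Run:
```python
from h import *
plan([.646,-.268,.11],-12.2)
```

```text
shift mm [-103.5  573.5   32.4] rot [ 3.612e+01 -7.000e-02  2.000e-02]
```

Emit:
step_arm([
  [-30,0,0,0,0,0,255],
  [-80,0,0,0,0,0,255],
  [-104,50,3,3,0,0,255],
  [-104,110,6,7,0,0,255],
  [-104,170,10,11,0,0,255],
  [-104,230,13,15,0,0,255],
  [-104,290,16,19,0,0,255],
  [-104,350,20,23,0,0,255],
  [-104,410,23,27,0,0,255],
  [-104,470,26,31,0,0,255],
])

```text
time_s: 20.98
eef_pos: [0.6095, -0.1728, 0.1093]
eef_rot: [0.045, -0.705, 0.044, 0.706]
wrist_force: [0.6, 0.2, -1.0]
opening: 0.215
```

Run:
```python
from h import *
plan([.646,-.268,.10],-12.2)
```

```text
shift mm [  9.2  89.9 -48.2] rot [4.97 0.04 0.02]
```

Emit:
step_arm([
  [9,45,-24,2.5,0,0,255],
  [9,90,-48,5,0,0,255],
  [9,90,-48,5,0,0,255],
  [9,90,-48,5,0,0,255],
  [9,90,-48,5,0,0,255],
])

```text
time_s: 21.6
eef_pos: [0.6456, -0.2647, 0.1005]
eef_rot: [0.074, -0.703, 0.074, 0.704]
wrist_force: [-0.2, 1.3, -1.2]
opening: 0.218
```

Run:
```python
from h import *
o=ctrl.get_obs();print(o["eef_pos"],o["opening"])
shot("wrist","w11")
plan([.646,-.268,.016],-12.2)
```

```text
[ 0.6455623  -0.26468526  0.10048122] 0.21833511849243706
shift mm [84.8  3.2 -0.9] rot [0.21 0.03 0.02]
```

View pics/w11.png

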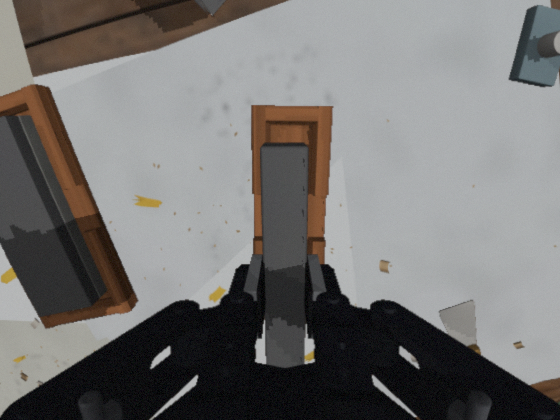

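Run:
```python
from h import *
ends("w11",[([(252,107),(333,107)],.02,.0805),([(262,145),(307,145)],.114,.0625)])
T=T_of(ctrl.get_obs());print(T[:3,:3].round(3))
```

```text
0.055 -12.0 [ 0.6446 -0.2701]
0.018 -12.1 [ 0.6468 -0.2649]
[[-0.    -0.208 -0.978]
 [ 0.    -0.978  0.208]
 [-1.    -0.     0.001]]
```

Emit:
step_arm([
  [30,5,0.7,0,0,0,255],
  [55,5,0.7,0,0,0,255],
  [70,5,0.7,0,0,0,255],
  [77,5,0.7,0,0,0,255],
  [81,5,0.7,0,0,0,255],
  [84,5,0.7,0,0,0,255],
  [84,5,0.7,0,0,0,255],
])

```text
time_s: 22.52
eef_pos: [0.6445, -0.2711, 0.0172]
eef_rot: [-0.074, 0.703, -0.075, -0.703]
wrist_force: [0.2, 0.3, -2.0]
opening: 0.217
```

Emit:
step_arm([
  [1,0,0,0,0,0,255],
  [1,0,0,0,0,0,0],
  [1,0,0,0,0,0,0],
  [1,0,0,0,0,0,0],
  [1,0,0,0,0,0,0],
  [-20,0,0,0,0,0,0],
  [-70,0,0,0,0,0,0],
  [-125,0,0,0,0,0,0],
  [-125,0,0,0,0,0,0],
  [-125,0,0,0,0,0,0],
])

```text
time_s: 23.78
eef_pos: [0.6444, -0.271, 0.1431]
eef_rot: [-0.074, 0.704, -0.075, -0.703]
wrist_force: [-1.2, -0.7, -0.2]
opening: 0.999
```

Run:
```python
from h import *
o=ctrl.get_obs();print(o["eef_pos"],o["opening"])
shot("wrist","w12"); shot("top","top1")
a=cv2.imread("pics/w12.png"); b=cv2.imread("pics/top1.png")[130:280,140:440]
b=cv2.resize(b,(800,400),interpolation=cv2.INTER_CUBIC); cv2.imwrite("pics/top1c.png",b)
```

```text
[ 0.64440689 -0.27103555  0.14305359] 0.9992118719902598
```

View pics/w12.png

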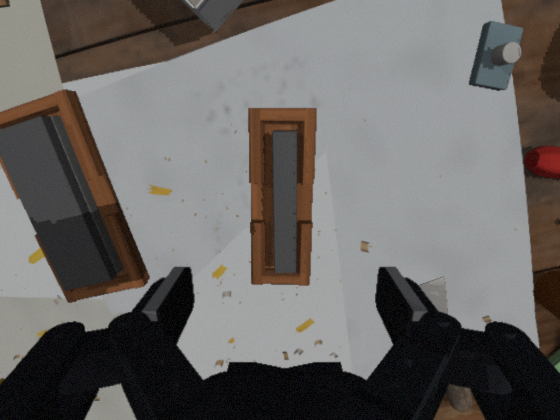

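View pics/top1c.png

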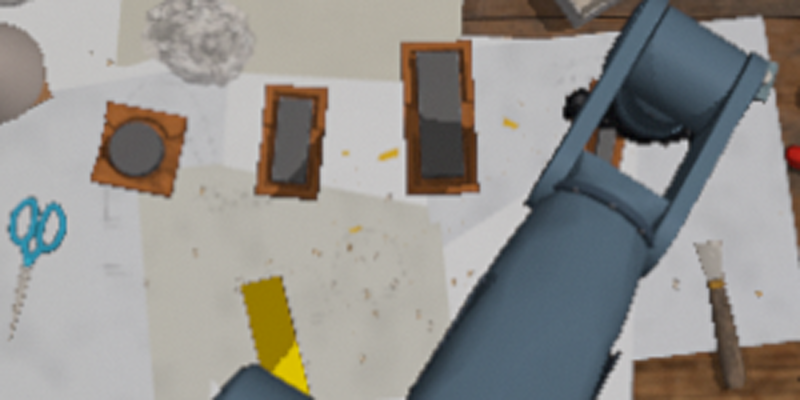

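Run:
```python
from h import *
z=load("w12");P=cloud(z)
for n,h,L in[("stick",.03,[(273,131),(298,131),(296,273),(275,274)]),("stickH",.02,[(249,108),(316,108),(311,284),(252,284)])]:
    c,a,l=rect(z,L,h); print(n,c.round(4),a.round(1),l.round(3))
for u,v in[(285,145),(285,200),(285,260),(257,150),(306,150),(257,260),(302,260)]:print(u,v,np.median(P[v-3:v+4,u-2:u+3,2]).round(4))
for t,pts in(("w3",[(285,170),(285,255),(268,215),(303,215)]),("w6",[(282,135),(282,280),(262,200),(302,200)]),("w9",[(288,190),(288,238),(262,213),(312,213)])):
    Q=cloud(load(t));print(t,[np.median(Q[v-3:v+4,u-3:u+4,2]).round(4) for u,v in pts])
```

```text
stick [ 0.6446 -0.272 ] -12.1 [0.02  0.125 0.019 0.126]
stickH [ 0.6458 -0.2692] -12.6 [0.054 0.16  0.056 0.16 ]
285 145 0.0311
285 200 0.031
285 260 0.0312
257 150 0.0213
306 150 0.0213
257 260 0.0213
302 260 0.0212
w3 [np.float64(0.0311), np.float64(0.0315), np.float64(0.0315), np.float64(0.0314)]
w6 [np.float64(0.0361), np.float64(0.0365), np.float64(0.0364), np.float64(0.0364)]
w9 [np.float64(0.0372), np.float64(0.0375), np.float64(0.0374), np.float64(0.0375)]
```

All four stones are flat and at the right height, within about 3 mm of centre. Handing in.

```bash
python3 -c "
from bench import ctrl
print(ctrl.hand_in())"
```

```text
the job is handed in; nothing more can be done
None
```

All four stones are in their own holders and released, and I handed the job in about 24 s into the 96 s limit. I moved the pocket stone out of the bench holder first, then placed the bench stone, the puck and the stick. The robot ended clear above the stick holder.

| Stone | Offset from holder centre | Angle to recess | Top height (expected) |
|---|---|---|---|
| pocket_stone | about 1.5 mm | within 1° | 31 mm (30 mm) |
| bench_stone | about 1 mm | within 1° | 36 mm (35 mm) |
| puck_stone | about 1 mm | round | 37 mm (36 mm) |
| stick_stone | about 3 mm | within 1° | 31 mm (30 mm) |

- **Heights:** every stone reads about 1 mm high. The stick holder's rim, the one I checked, also reads about 1 mm high in the same depth image, so I take this as calibration error. The heights are level to within 0.5 mm across each stone.
- **Disagreement:** estimates of the same holder from different pictures differed by 2–5 mm. I aimed by comparing stone and holder in one close wrist picture, and no check failed.
- **Left alone:** I never went near the scissors or the scraper, and the last top view shows them where they were. I did not measure their positions. The yellow look-alike was not touched.

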